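Click the inspection lamp off and dock it in its charging cradle

ROBOT

A 6-joint arm with a two-finger parallel gripper is mounted at the origin on the work surface. World frame = base frame: x ahead of the robot, y to its left, z up, the work surface at z = 0. Lengths are in m, angles in rad, forces in N, time in s.
With the tool pointing down it reaches from about 0.3 to 0.775 m from the base axis. Payload 14.6 kg.
Tool frame: the origin (TCP) lies midway between the tips of the shut fingers; the grasp point (between the pads) lies 19 mm behind it; z points along the fingers, y is the line along which they close (so a half turn about z gives the same grasp; the last joint's range is limited). The gripper opens to 94 mm and grips with 3 to 60 N. Pads are 16 mm wide; open, the fingers measure 119 mm over their backs; the gripper's body (75 mm by 177 mm) begins 78 mm behind the grasp point.
Start: joints at [1.151, 0.3, 1.521, -0, 1.321, -0.067], TCP at [0.19, 0.516, 0.205] pointing down, gripper open.
Joint ranges: [-3.03, 3.03], [-0.79, 2.21], [0.23, 2.52], [-1.04, 4.18], [0, 3.07], [-2.55, 2.55]. Speed limits (rad/s): [2.22, 2.22, 2.57, 3.14, 3.14, 3.14].

INTERFACE

Orientations are given as [roll, pitch, yaw] about the fixed x, y, z axes, in that order (R = Rz(yaw) Ry(pitch) Rx(roll)).
In Python, from station import telemetry, optics, ctrl gives the robot as it stands.
- The arm moves only by the tool carry_out, never from a script. Its argument "plan" is a list that holds one entry, the list of rows, each a list of 7 numbers: the shift along the tool's x, y, z in mm, then the turn, a rotation vector about the tool's x, y, z in rad, then the finger opening in mm, from 0 to 94. A call has 1 to 20 rows; each row shifts and turns the commanded pose from where the row before left it, along the tool's axes as they then stand; what a row does not reach is not made up. A row lasts 1/12 s, in which the tool goes at most 41.7 mm and 7.16 degrees, less where a joint would pass 70% of its speed; a pose out of reach is approached as far as the arm can. A call with a gripper value outside its range is refused whole. The fingers move at their own pace and stop on an object; "squeeze" is the grip in N (left out, the last holds). Time passes only in rows, so rows that do not move let the fingers close. It gives the time, the measured TCP pose, the force, the opening and the grip force at its end, in the units of the state.
- telemetry.get_obs(): the state, without advancing time (a new reading comes with each control period).
- optics.camera(name): name is "side" or "top"; returns a dict with "pixels" (420x560x3 uint8, red, green, blue), "intrinsics" (3x3 intrinsics, pixels), "origin" and "rotation" of the camera in the world. Camera axes: x right, y down, z forward; pixel columns grow to the right and rows downward; lengths in m; the calibration is good to about 2 mm. A picture is of the moment at which its call begins. There is no depth.
- ctrl.hand_in(): hands the job in; it is judged then, once.
The state is a dict: "time_s": time; "qpos": joint angles; "joint_vel": joint speeds; "tau": joint torques, N m; "ee_pos": TCP position; "eef_rot": TCP orientation; "force": force on the tool from outside, world axes, zero at the start; "moment": the same for the moment, N m; "grip_width": finger opening in m; "grip_force": force on a finger pad.
Only numpy, scipy, OpenCV 4.12 (cv2) and the standard library are available. Lean on these libraries where they do the work, as an engineer would, in place of code of your own. Each camera call takes 0.05 s, during which the arm holds its last target. There are 200 camera calls.

TASK

Take the yellow inspection lamp from its sloped rest and click it off by pressing its red end button fully in against the bare steel front plate of the light source. Then put it away in its charging cradle: tuck the lens end under the blue lip, lower the button end until the lamp lies level and fully down in the cradle with the button free, and let go. Do not shift the jar, the pot, the slide box or the dish.

Things in the scene. Friction and masses are not known exactly. Their poses are not given: they have to be found in the camera images.
- lamp: Loose yellow lamp, a flat-sided bar 130 (x) x 30 (y) x 22 (z) mm, black band round the middle 40 mm; 0.09 to 0.18 kg, balanced at its middle. Origin: centre of its underside; +z its top. -x end: lens, aluminium; +x end: red button. It starts on the rest, button end up, its x sloping up 40 degrees above the rest's x.
- lamp_nose (a point): Centre of the lamp's lens-end face, at x = -65, z = 11 mm of the lamp.
- lamp_tail (a point): Centre of the lamp's button-end face (not the button), at x = +65, z = 11 mm of the lamp.
- lamp_button (a joint): Red push button, 10 mm diameter, standing 9 mm out of the centre of the lamp's +x face along the lamp's axis. 0 = out, 0.005 m = fully in; it springs back. About 1.2 N starts it, 4.2 N holds it fully in; it has clicked beyond 4 mm.
- rest: Fixed grey and black sloped rest. Origin: centre of the underside of its 150 x 75 x 8 mm foot; z up. Its slope rises along +x at 40 degrees, 75 mm above the bench over the origin. Lamp lies on a 22 mm wide spine, between cheeks 10 to 12 mm high near the ends, against a 14 mm stop at the low end. Its middle 75 mm is free at the sides, to 20 mm below its underside.
- cradle: Fixed white cradle, foot 190 x 85 x 8 mm. Origin: centre of the foot's underside; z up. Cavity 140 long (x -70 to 70) x 36 wide. At -x a hood with blue lip; at +x an end wall 12 mm above the floor with an 18 mm wide slot for the button. Side walls, 12 mm above the floor, near the ends only: from x -40 to 42 the sides are open for fingers down to the foot.
- cradle_floor (a point): Centre of the cavity floor, 30 mm above the bench, axes as the cradle's. The docked lamp's underside centre lies here, within 5 mm along x. Between x -40 and 42 the floor is a 22 mm wide spine.
- lip_edge (a point): Middle of the lower inner edge of the blue lip, at x = -55 mm of the cradle, 58 mm above the bench (28 above the floor); axes as the cradle's. The lip runs on to the hood's end wall at x = -70, 8 mm thick, with side walls 36 mm apart: a pocket 15 mm deep.
- lightbox: Fixed off-white light source, 190 deep (x) x 160 wide x 126 mm high, two black goosenecks at its back, up to 206 mm high. Origin: centre of its underside; z up; its front faces its own -x.
- strike_plate (a point): Centre of the outer face of the bare steel plate on the light source's front, 120 wide x 100 mm high, 65 mm above the bench; the plate faces the light source's -x. Rigid.
- jar: Loose amber jar, 56 mm diameter, 80 mm high. Origin: centre of its underside. Leave alone.
- pot: Loose green plastic pot, 72 mm across the rim, 70 mm high. Origin: centre of its underside. Leave alone.
- slidebox: Loose blue slide box, 80 x 40 x 30 mm. Origin: centre of its underside. Leave alone.
- dish: Loose closed glass dish, 94 mm diameter, 18 mm high, standing just in front of the light source. Origin: centre of its underside. Leave alone.
Mind the look-alikes: they are no part of the job. Of the things like the lamp, leave any that is pink; of the rest the smaller one is meant.

How it is judged:
On the way, in this order (a step that is already met when the one before it is completed fails the run):
1. The lamp's button is pressed beyond 4 mm against the light source (value of joint lamp_button above 0.004 m and contact force between lamp and lightbox above 1 N), for 0.1 s.
2. The lens end is under the lip with the button end still raised (x of lamp_nose in the frame of lip_edge between -0.02 and -0.001 m and z of lamp_nose in the frame of lip_edge between -0.03 and 0 m and y of lamp_nose in the frame of lip_edge between -0.015 and 0.015 m and z of lamp_tail in the frame of cradle_floor above 0.022 m), for 0.05 s.
At the end, for the whole second after the job is handed in: Lamp at rest in the cradle: lens end 3 mm or more under the lip, underside within 2.5 mm of the floor, level within 3 degrees, within 8 mm lengthwise and 6 mm sideways of the middle, in line within 6 degrees; button out, fingers off; jar, pot, slide box, dish within 25 mm of their starts (x of lamp_nose in the frame of lip_edge below -0.003 m and z of lamp_nose in the frame of lip_edge below 0 m and x of lamp in the frame of cradle_floor between -0.008 and 0.008 m and y of lamp in the frame of cradle_floor between -0.006 and 0.006 m and z of lamp in the frame of cradle_floor between -0.0025 and 0.0025 m and angle between the x axis of lamp and the x axis of cradle, either way round below 0.1 rad and angle between lamp's own z axis and vertical below 0.05 rad and value of joint lamp_button below 0.0015 m and linear speed of lamp below 0.02 m/s and contact force between lamp and the fingers below 0.05 N and distance of each of jar, pot, slidebox, dish from where it was at the start of the episode below 0.025 m); the robot touches nothing.
It fails at once if the jar is shifted more than 25 mm or tipped (distance of jar from where it was at the start of the episode above 0.025 m or angle between jar's own z axis and vertical above 0.3 rad).
It fails at once if the pot is shifted more than 25 mm or tipped (distance of pot from where it was at the start of the episode above 0.025 m or angle between pot's own z axis and vertical above 0.3 rad).
It fails at once if the slide box is shifted more than 25 mm or tipped (distance of slidebox from where it was at the start of the episode above 0.025 m or angle between slidebox's own z axis and vertical above 0.3 rad).
It fails at once if the dish is shifted more than 25 mm or tipped (distance of dish from where it was at the start of the episode above 0.025 m or angle between dish's own z axis and vertical above 0.3 rad).
It also fails if it takes over 61 s, if anything falls off the work surface, if the arm or the gripper's body presses on something with over 40 N, if the wrist force passes 120 N, or if a joint passes its speed limit or range.

## Working session

There is one attempt and no reset: what is moved stays moved. The work goes in short steps, Python scripts to look and compute and a tool call to move; the robot and the scene stay as the last step left them, time stands still between calls to the robot, and variables do not carry over. Pictures are saved under pics/ and viewed, at most 10 in all, crops included, and the job is handed in when it is done.

Besides the shell and the picture viewer there is one more tool, called after ">>>" by a JSON object that holds its "name" and its "arguments", one argument or row to a line. carry_out: Moves the arm, as the interface text tells. Its arguments: {"type":"object","properties":{"plan":{"type":"array","items":{"type":"array","items":{"type":"array","items":{"type":"number"}}}},"squeeze":{"type":"number"}},"required":["plan"]}

```bash
mkdir -p pics; ls; python3 - <<'E'
from station import telemetry, optics
import cv2, numpy as np, pickle
o=telemetry.get_obs(); print(o)
d={}
for n in("side","top"):
    c=optics.camera(n); d[n]=c; cv2.imwrite(f"pics/{n}0.png",c["pixels"][...,::-1]); print(n,c["intrinsics"],c["origin"],c["rotation"])
pickle.dump(d,open("cams0.pkl","wb"))
E
```

```text
pics
{'time_s': 0.0, 'qpos': array([ 1.15137497e+00,  3.00472939e-01,  1.52161440e+00,  1.69820049e-05,
        1.32070366e+00, -6.65748461e-02]), 'joint_vel': array([ 0.00024811,  0.00028761,  0.0011433 , -0.0019876 , -0.00031941,
       -0.00128541]), 'tau': array([-1.22821719e-03, -5.31813240e+01, -3.52726400e+01,  7.07238447e-02,
        2.45099002e-02, -9.60528519e-05]), 'ee_pos': array([0.18993585, 0.51586699, 0.20487123]), 'eef_rot': array([-3.14039805e+00, -9.61332804e-05,  2.78874187e+00]), 'force': array([-0.18230499, -0.5735865 ,  0.33205345]), 'moment': array([0.06285642, 0.03144031, 0.01376563]), 'grip_force': 0.0, 'grip_width': 0.09397707675326132}
side [[425.74996759   0.         284.78888228]
 [  0.         425.74996759 213.50249981]
 [  0.           0.           1.        ]] [ 0.04866941 -0.75355636  0.86250619] [-2.25485205 -0.01042507 -0.53044695]
top [[522.38001313   0.         273.41735418]
 [  0.         522.38001313 209.39714131]
 [  0.           0.           1.        ]] [0.46627884 0.03874523 1.36539361] [-3.07342566  0.01147633 -1.59636504]
```

View pics/top0.png

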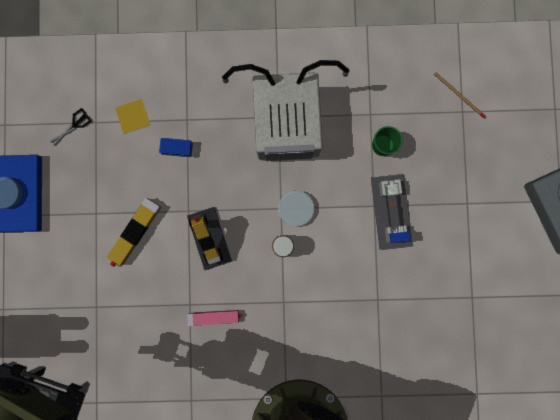

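View pics/side0.png

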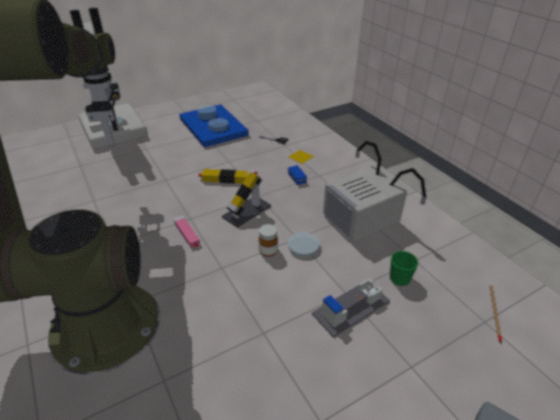

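The candidates for the lamp in the top view are:
- Yellow on the rest at (207,240).
- Larger yellow lying flat at (134,232).
- Pink at (214,318).

Pink is excluded. Of the two yellows, the smaller one lies on the sloped rest, so it is the one meant. I'll confirm this in an enlarged crop.

```bash
cat >h.py <<'E'
import numpy as np, cv2, pickle
from scipy.spatial.transform import Rotation as R
def proj(c,P):
    P=np.atleast_2d(P); Rm=R.from_euler('xyz',c["rotation"]).as_matrix()
    p=(P-c["origin"])@Rm; p=p@np.array(c["intrinsics"]).T
    return p[:,:2]/p[:,2:]
def back(c,uv,z):
    Rm=R.from_euler('xyz',c["rotation"]).as_matrix()
    d=Rm@np.linalg.solve(np.array(c["intrinsics"]),[uv[0],uv[1],1.]); o=np.array(c["origin"])
    return o+d*(z-o[2])/d[2]
def crop(im,x0,y0,w,h,s): return cv2.resize(im[y0:y0+h,x0:x0+w],None,fx=s,fy=s,interpolation=cv2.INTER_CUBIC)
E
python3 - <<'E'
from h import *
d=pickle.load(open("cams0.pkl","rb"))
t=d["top"]["pixels"][...,::-1]; s=d["side"]["pixels"][...,::-1]
print(proj(d["top"],[0,0,0]),proj(d["side"],[0,0,0]))
a=crop(t,100,190,133,100,3); b=crop(t,360,165,66,100,3); a=np.hstack([a,b])
c=crop(s,195,155,95,100,3); e=crop(s,305,270,104,100,3); c=np.hstack([c,e])
cv2.imwrite("pics/crop1.png",np.vstack([a[:, :597],c[:,:597]]))
cv2.imwrite("pics/crop2.png",np.hstack([crop(t,235,65,100,200,3),crop(s,300,160,120,200,3)[:, :360]]))
E
```

```text
[[299.46797314 428.19457345]] [[105.60754477 325.35769863]]
```

View pics/crop1.png

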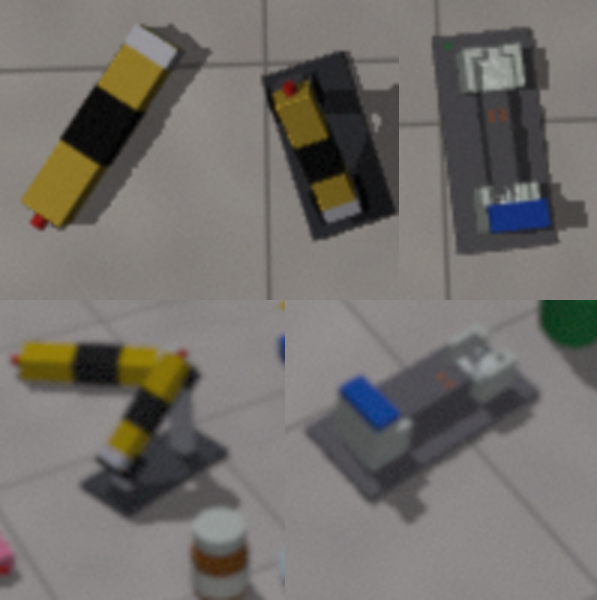

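View pics/crop2.png

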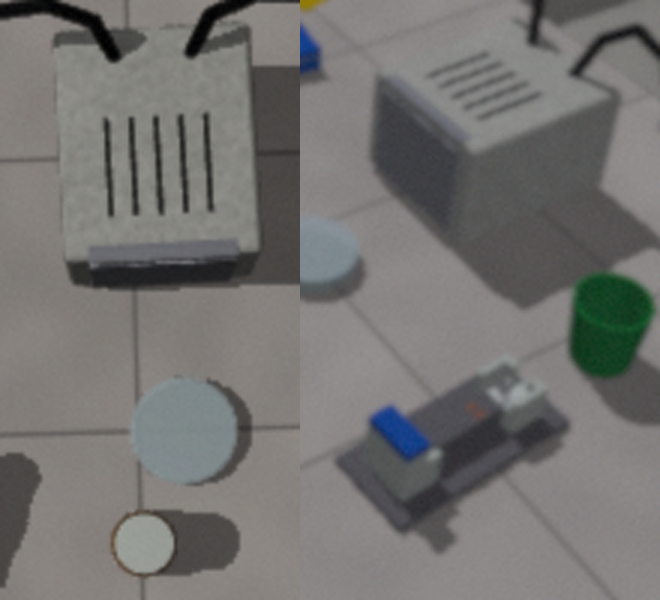

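The crop confirms it. The lamp on the rest is the shorter one, red button at its upper end around top (196,220), lens at the lower end around (214,260). The other yellow at (134,232) is longer and lies on the bench. The cradle's blue lip is at (398,238), the side toward the robot, and the plate is on the lightbox's near face around (290,150). Next I'll fit the poses.

```bash
cat >fit.py <<'E'
from h import *
from scipy.optimize import least_squares
d=pickle.load(open("cams0.pkl","rb"))
A=lambda x,y:("top",100+x/3,190+y/3)
B=lambda x,y:("top",360+(x-399)/3,165+y/3)
C=lambda x,y:("side",195+x/3,155+(y-300)/3)
D=lambda x,y:("side",305+(x-285)/3,270+(y-300)/3)
E=lambda x,y:("top",235+x/3,65+y/3)
F=lambda x,y:("side",300+(x-300)/3,160+y/3)
def fit(obs,p0,name):
    def f(p):
        Rm=R.from_euler('z',p[2]).as_matrix(); o=[]
        for X,(n,u,v) in obs:
            o+=list(proj(d[n],Rm@np.array(X)/1000+[p[0],p[1],0])[0]-[u,v])
        return np.array(o)
    r=least_squares(f,p0,loss='soft_l1'); print(name,np.round(r.x,4),"px res\n",np.round(f(r.x).reshape(-1,2),1).tolist()); return r.x
cr=fit([((95,42.5,8),B(433,37)),((95,-42.5,8),B(531,27)),((-95,-42.5,8),B(559,243)),((-95,42.5,8),B(457,254)),
 ((-95,42.5,8),D(307,432)),((-95,-42.5,8),D(375,490)),((95,-42.5,8),D(540,390))],[.45,-.23,0],"cradle")
re=fit([((75,37.5,8),A(264,75)),((75,-37.5,8),A(348,52)),((-75,-37.5,8),A(397,213)),((-75,37.5,8),A(313,240)),
 ((-75,-37.5,8),C(130,507)),((75,-37.5,8),C(227,452)),((-75,37.5,8),C(81,485))],[.45,.23,.3],"rest")
lb=fit([((95,80,126),E(55,30)),((95,-80,126),E(250,25)),((-95,-80,126),E(258,247)),((-95,80,126),E(67,255)),
 ((-95,80,126),F(376,78)),((-95,-80,126),F(468,140)),((95,-80,126),F(617,95))],[.7,.05,0],"lightbox")
print("dish",back(d["top"],E(185,431)[1:],.018)[:2],"jar",back(d["top"],E(143,544)[1:],.08)[:2])
print("plate pts",[back(d["top"],E(*q)[1:],.115)[:2].round(4) for q in((90,265),(238,258))])
def back2(r,P): return r[:2]+R.from_euler('z',r[2]).as_matrix()[:2,:2]@np.array(P)/1000
print("lightbox front centre",back2(lb,[-95,0]))
# lamp: along-slope shift s, and lip check
c4,s4=np.cos(np.radians(40)),np.sin(np.radians(40))
lo=[((65,15,22),A(276,95)),((65,-15,22),A(310,82)),((-65,15,22),A(325,225)),((-65,-15,22),A(360,210)),
 ((20,15,22),A(289,145)),((20,-15,22),A(325,135)),((-20,15,22),A(312,187)),((-20,-15,22),A(345,175)),
 ((74,0,11),A(289,88)),((74,0,11),C(183,353)),((65,-15,22),C(190,372)),((20,-15,22),C(172,405)),((-20,-15,22),C(147,430)),((-65,-15,22),C(128,462))]
def f(p):
    o=[]
    for X,(n,u,v) in lo:
        x,y,z=X; x=x+p[0]
        Q=np.array([x*c4-z*s4,y+p[1],75+x*s4+z*c4])
        o+=list(proj(d[n],R.from_euler('z',re[2]+p[2]).apply(Q/1000)+[re[0],re[1],0])[0]-[u,v])
    return np.array(o)
r=least_squares(f,[0,0,0],x_scale=[1,1,.01],loss='soft_l1'); print("lamp s,y,dyaw",r.x,np.round(f(r.x).reshape(-1,2),1).tolist())
for X in((-55,18,66),(-55,-18,66),(-70,18,66),(-70,-18,66)):
    Q=R.from_euler('z',cr[2]).apply(np.array(X)/1000)+[cr[0],cr[1],0]; q=proj(d["top"],Q)[0]; print("lip pred crop",(q[0]-360)*3+399,(q[1]-165)*3)
E
python3 fit.py
```

```text
cradle [ 0.5461 -0.2559  0.0898] px res
 [[-0.3, -0.2], [-0.5, -0.6], [-0.2, -0.1], [1.2, 0.0], [-0.7, -1.1], [-0.9, 3.6], [0.8, 0.2]]
rest [0.4891 0.2182 0.2803] px res
 [[-0.0, -0.1], [-0.6, -1.1], [0.1, 0.3], [0.5, 0.1], [-1.1, 3.0], [1.3, -0.4], [-0.6, -0.6]]
lightbox [7.855e-01 1.210e-02 2.000e-04] px res
 [[-0.4, -0.7], [0.6, -1.0], [0.5, 2.7], [-2.6, 1.9], [-1.4, -3.8], [0.8, 4.5], [2.5, -0.6]]
dish [ 0.55894879 -0.0082658 ] jar [0.4629625  0.03087861]
plate pts [array([0.6883, 0.0678]), array([ 0.6907, -0.0515])]
lightbox front centre [0.69053054 0.01209148]
lamp s,y,dyaw [ 1.33087505e+00  1.66329395e+00 -8.49930629e-05] [[-0.2, 2.9], [0.6, 3.4], [0.5, -1.3], [0.3, 0.1], [1.6, 0.4], [1.5, -0.1], [-0.8, -1.6], [-0.2, -1.3], [-0.0, -2.2], [1.0, -0.9], [-1.3, -4.3], [-3.2, -2.8], [-1.9, -0.0], [-3.6, 1.8]]
lip pred crop 497.2234062804598 203.01270969854704
lip pred crop 540.5304508631929 197.98412875421712
lip pred crop 499.59979853417894 221.06876935300218
lip pred crop 542.941705374785 216.03794324184264
```

```bash
cat >rapid.py <<'E'
from h import *
from scipy.optimize import least_squares
from scipy.ndimage import map_coordinates
def rapid(cams,edges,p0,name,w=3.0,it=8):
    G={n:cv2.GaussianBlur(c["pixels"].astype(np.float32),(0,0),.7) for n,c in cams.items()}
    p=np.array(p0,float); ts=np.linspace(.08,.92,25); ks=np.arange(-w,w+.01,.25)
    place=lambda p,X:R.from_euler('z',p[2]).apply(np.array(X)/1000)+[p[0],p[1],0]
    for i in range(it):
        M=[]
        for n,a,b in edges:
            X=np.outer(1-ts,a)+np.outer(ts,b); q=proj(cams[n],place(p,X)); t=q[-1]-q[0]; nn=np.array([-t[1],t[0]])/np.hypot(*t)
            S=q[:,None]+ks[None,:,None]*nn
            I=np.stack([map_coordinates(G[n][...,k],[S[...,1],S[...,0]],order=1) for k in range(3)],-1)
            g=np.linalg.norm(I[:,2:]-I[:,:-2],axis=-1); k=g.argmax(1)
            for j in range(len(ts)):
                if g[j,k[j]]>4: M.append((n,X[j],q[j]+ks[1+k[j]]*nn,nn,a,b))
        P=[(n,np.array([m[1] for m in M if m[0]==n]),np.array([m[2] for m in M if m[0]==n]),np.array([m[3] for m in M if m[0]==n])) for n in cams if any(m[0]==n for m in M)]
        f=lambda p:np.concatenate([((proj(cams[n],place(p,X))-Q)*N).sum(1) for n,X,Q,N in P])
        p=least_squares(f,p,loss='soft_l1',f_scale=.3,x_scale=[.01,.01,.01]).x
    for n,X,Q,N in P: print(name,n,len(X),"rms px",np.sqrt(np.mean(((proj(cams[n],place(p,X))-Q)*N).sum(1)**2)).round(2))
    print(name,p.round(4)); return p
def box(n,x,y,zs):  # zs for edges +x,-x,+y,-y
    return [(n,(x,y,zs[0]),(x,-y,zs[0])),(n,(-x,y,zs[1]),(-x,-y,zs[1])),(n,(x,y,zs[2]),(-x,y,zs[2])),(n,(x,-y,zs[3]),(-x,-y,zs[3]))]
if __name__=="__main__":
    d=pickle.load(open("cams0.pkl","rb"))
    t=lambda n:{n:d[n]}
    # side camera: sits at -y, low x: sees -x and -y faces
    ct=box("top",95,42.5,[8,8,0,8]); cs=[e for e in box("side",95,42.5,[8,0,8,0])][1:]
    for c,e in((t("top"),ct),(t("side"),cs),(d,ct+cs)): rapid(c,e,[.546,-.256,.09],"cradle")
    rt=box("top",75,37.5,[8,8,8,0]); rs=box("side",75,37.5,[8,0,8,0])[1:]
    for c,e in((t("top"),rt),(d,rt+rs)): rapid(c,e,[.489,.218,.28],"rest")
    lt=box("top",95,80,[126]*4)[:1]+box("top",95,80,[126]*4)[2:]; ls=box("side",95,80,[126]*4)
    for c,e in((t("top"),lt),(t("side"),ls),(d,lt+ls)): rapid(c,e,[.785,.012,-.03],"lightbox",w=4)
    pe=[("side",(-95,60,15),(-95,60,115)),("side",(-95,-60,15),(-95,-60,115)),("side",(-95,60,15),(-95,-60,15))]
    rapid(d,pe+lt+ls,[.785,.012,-.03],"lb+plate")
E
python3 rapid.py
```

```text
cradle top 100 rms px 0.95
cradle [ 0.546  -0.2542  0.0873]
cradle side 72 rms px 1.03
cradle [ 0.5464 -0.2547  0.0516]
cradle side 73 rms px 0.94
cradle top 100 rms px 0.95
cradle [ 0.5462 -0.2542  0.078 ]
rest top 100 rms px 0.55
rest [0.4889 0.2213 0.2946]
rest side 75 rms px 1.29
rest top 100 rms px 0.6
rest [0.4892 0.2218 0.2968]
lightbox top 67 rms px 1.64
lightbox [0.7871 0.0139 0.0099]
lightbox side 72 rms px 1.56
lightbox [0.7863 0.0149 0.0242]
lightbox side 72 rms px 1.4
lightbox top 67 rms px 1.6
lightbox [0.7863 0.0144 0.0142]
lb+plate side 127 rms px 1.64
lb+plate top 69 rms px 1.55
lb+plate [0.7758 0.0141 0.0375]
```

```bash
cat >go.py <<'E'
from h import *
from station import telemetry
# desired tool: lamp-frame aligned. yaw = lamp heading, tilt = lamp pitch up (rad)
def toolR(yaw,tilt): return R.from_euler('z',yaw+np.pi)*R.from_euler('x',np.pi)*R.from_euler('y',-tilt)
def tcp_for(center,yaw,tilt): return np.array(center)+.019*toolR(yaw,tilt).as_matrix()[:,2]
def delta(pos,Rt):
    o=telemetry.get_obs(); Rc=R.from_euler('xyz',o["eef_rot"])
    print("t",o["time_s"],"pos",o["ee_pos"].round(4),"q",o["qpos"].round(3),"grip",o["grip_width"].round(4),"F",o["force"].round(1))
    print(" turn first (tool):",(Rc.inv()*Rt).as_rotvec().round(4)," then shift mm in new tool axes:",(Rt.inv().apply(np.array(pos)-o["ee_pos"])*1000).round(1), " shift in current axes:",(Rc.inv().apply(np.array(pos)-o["ee_pos"])*1000).round(1))
E
python3 - <<'E'
from go import *
delta([.43,.203,.24],toolR(.29,0)); T=toolR(.29,np.radians(40)); print(T.as_matrix().round(3)); print(tcp_for([.489-.0068,.2205-.002,.0834],.29,np.radians(40)))
d=pickle.load(open("cams0.pkl","rb")); E=lambda x,y:(235+x/3,65+y/3)
for a,b in(((107,118),(110,213)),((206,114),(210,212)),((156,116),(160,212))):
    p=back(d["top"],E(*a),.126)-back(d["top"],E(*b),.126); print("slot yaw",np.arctan2(p[1],p[0]))
E
```

```text
Traceback (most recent call last):
  File "go.py", line 8, in delta
    print("t",o["time_s"],"pos",o["ee_pos"].round(4),"q",o["qpos"].round(3),"grip",o["grip_width"].round(4),"F",o["force"].round(1))
                                                                                   ^^^^^^^^^^^^^^^^^^^^^
AttributeError: 'float' object has no attribute 'round'
```

```bash
sed -i 's/o\["grip_width"\].round(4)/round(o["grip_width"],4)/' go.py
python3 - <<'E'
from go import *
delta([.43,.203,.24],toolR(.29,0)); T=toolR(.29,np.radians(40)); print(T.as_matrix().round(3)); print(tcp_for([.489-.0068,.2205-.002,.0834],.29,np.radians(40)))
d=pickle.load(open("cams0.pkl","rb")); E=lambda x,y:(235+x/3,65+y/3)
for a,b in(((107,118),(110,213)),((206,114),(210,212)),((156,116),(160,212))):
    p=back(d["top"],E(*a),.126)-back(d["top"],E(*b),.126); print("slot yaw",np.arctan2(p[1],p[0]))
E
```

```text
t 0.1 pos [0.1899 0.5159 0.205 ] q [ 1.151  0.3    1.522  0.     1.321 -0.067] grip 0.094 F [ 0.3  0.3 -0.3]
 turn first (tool): [-1.000e-03 -4.000e-04 -6.428e-01]  then shift mm in new tool axes: [-140.6 -368.5  -35. ]  shift in current axes: [-333.4 -210.7  -34.9]
[[-0.734 -0.286  0.616]
 [-0.219  0.958  0.184]
 [-0.643  0.    -0.766]]
[0.493903   0.22199232 0.06884516]
slot yaw 0.005853504344301837
slot yaw 0.010600303587411878
slot yaw 0.013621451751144537
```

>>> {"name": "carry_out", "arguments": {
  "plan": [
    [[0, 0, -10, 0, 0, -0.107, 94], [0, 0, -10, 0, 0, -0.107, 94], [0, 0, -10, 0, 0, -0.107, 94], [0, 0, -5, 0, 0, -0.107, 94], [0, 0, 0, 0, 0, -0.107, 94], [0, 0, 0, 0, 0, -0.108, 94], [-10, -27, 0, 0, 0, 0, 94], [-10, -27, 0, 0, 0, 0, 94], [-10, -27, 0, 0, 0, 0, 94], [-10, -27, 0, 0, 0, 0, 94], [-10, -27, 0, 0, 0, 0, 94], [-10, -27, 0, 0, 0, 0, 94], [-10, -27, 0, 0, 0, 0, 94], [-10, -27, 0, 0, 0, 0, 94], [-10, -27, 0, 0, 0, 0, 94], [-10, -27, 0, 0, 0, 0, 94], [-10, -25, 0, 0, 0, 0, 94], [-10, -25, 0, 0, 0, 0, 94], [-10, -25, 0, 0, 0, 0, 94], [-10, -23, 0, 0, 0, 0, 94]]
  ]
}}

```text
time_s: 1.77
ee_pos: [0.4301, 0.2022, 0.2403]
eef_rot: [-3.141, -0.0, -2.852]
force: [-0.0, -0.3, 0.1]
grip_width: 0.0938
grip_force: 0.0
```

>>> {"name": "carry_out", "arguments": {
  "plan": [
    [[0, 0, 0, 0, -0.1, 0, 94], [0, 0, 0, 0, -0.1, 0, 94], [0, 0, 0, 0, -0.1, 0, 94], [0, 0, 0, 0, -0.1, 0, 94], [0, 0, 0, 0, -0.1, 0, 94], [0, 0, 0, 0, -0.1, 0, 94], [0, 0, 0, 0, -0.098, 0, 94], [0, 0, 0, 0, 0, 0, 94]]
  ]
}}

```text
time_s: 2.43
ee_pos: [0.4276, 0.2031, 0.2387]
eef_rot: [-3.141, 0.7, -2.851]
force: [-0.5, -0.9, -0.9]
grip_width: 0.094
grip_force: 0.0
```

```bash
python3 - <<'E'
from go import *
T=toolR(.29,np.radians(40)); p=tcp_for([.489-.0068,.2205-.002,.0834],.29,np.radians(40)); delta(p,T); delta(p-.06*T.as_matrix()[:,2],T)
E
```

```text
t 2.4333 pos [0.4276 0.2031 0.2387] q [ 0.41  -0.261  2.166 -0.148  0.545 -1.353] grip 0.094 F [-0.5 -0.9 -0.9]
 turn first (tool): [0.0005 0.0019 0.0008]  then shift mm in new tool axes: [ 56.4  -0.8 174.4]  shift in current axes: [ 56.7  -0.9 174.3]
t 2.4333 pos [0.4276 0.2031 0.2387] q [ 0.41  -0.261  2.166 -0.148  0.545 -1.353] grip 0.094 F [-0.5 -0.9 -0.9]
 turn first (tool): [0.0005 0.0019 0.0008]  then shift mm in new tool axes: [ 56.4  -0.8 114.4]  shift in current axes: [ 56.6  -0.8 114.3]
```

>>> {"name": "carry_out", "arguments": {
  "plan": [
    [[14, 0, 15, 0, 0, 0, 94], [14, -0.4, 15, 0, 0, 0, 94], [14, -0.4, 15, 0, 0, 0, 94], [14, 0, 15, 0, 0, 0, 94], [0, 0, 15, 0, 0, 0, 94], [0, 0, 15, 0, 0, 0, 94], [0, 0, 15, 0, 0, 0, 94], [0, 0, 9, 0, 0, 0, 94], [0, 0, 0, 0, 0, 0, 94], [0, 0, 0, 0, 0, 0, 94]]
  ]
}}

```text
time_s: 3.27
ee_pos: [0.459, 0.2112, 0.1167]
eef_rot: [-3.14, 0.695, -2.852]
force: [-0.7, -0.4, -0.6]
grip_width: 0.0939
grip_force: 0.0
```

```bash
python3 - <<'E'
from go import *
from station import optics
T=toolR(.29,np.radians(40)); p=tcp_for([.489-.0068,.2205-.002,.0834],.29,np.radians(40)); delta(p,T)
t=optics.camera("top"); s=optics.camera("side")
cv2.imwrite("pics/pre.png",np.hstack([crop(t["pixels"],150,170,130,130,3),crop(s["pixels"],190,130,130,130,3)])[...,::-1])
E
```

```text
t 3.2667 pos [0.459  0.2112 0.1167] q [ 0.395  0.042  2.232 -0.375  0.188 -1.121] grip 0.0939 F [-0.7 -0.4 -0.6]
 turn first (tool): [-0.0011 -0.0029  0.    ]  then shift mm in new tool axes: [ 2.8  0.4 60.1]  shift in current axes: [ 2.6  0.4 60.1]
```

View pics/pre.png

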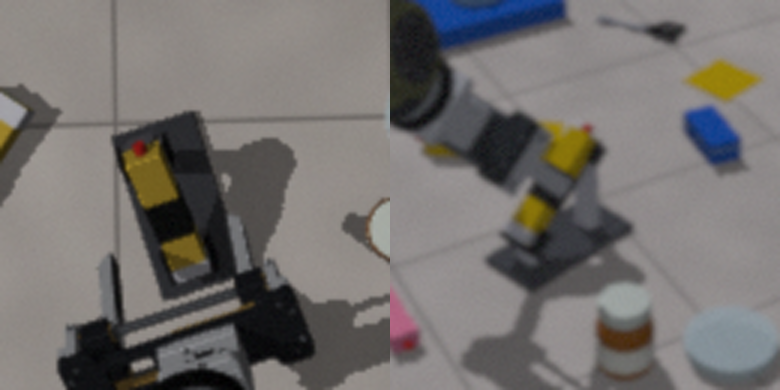

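The top view shows the fingers straddling the lamp. The fingertips are near crop (105,258) and (235,220), and their midpoint lies on the lamp's axis. Wrist joint 5 is close to its limit at 40° tilt, so I'll tilt the tool back to 20° and grasp there. The pads still seat flat on the lamp's sides.

>>> {"name": "carry_out", "arguments": {
  "plan": [
    [[0, 0, 0, 0, 0.085, 0, 94], [0, 0, 0, 0, 0.085, 0, 94], [0, 0, 0, 0, 0.085, 0, 94], [0, 0, 0, 0, 0.091, 0, 94], [0, 0, 0, 0, 0, 0, 94], [0, 0, 0, 0, 0, 0, 94]]
  ]
}}

```text
time_s: 3.87
ee_pos: [0.4592, 0.2116, 0.1176]
eef_rot: [-3.142, 0.356, -2.852]
force: [-0.8, 0.7, -1.4]
grip_width: 0.0941
grip_force: 0.0
```

```bash
python3 - <<'E'
from go import *
T=toolR(.29,np.radians(20)); p=tcp_for([.489-.0068,.2205-.002,.0834],.29,np.radians(20)); delta(p,T); print(p)
E
```

```text
t 3.8667 pos [0.4592 0.2116 0.1176] q [ 0.375  0.123  2.003 -0.049  0.66  -1.452] grip 0.0941 F [-0.8  0.7 -1.4]
 turn first (tool): [-0.0001  0.0073 -0.0001]  then shift mm in new tool axes: [-10.8   0.1  59.3]  shift in current axes: [-10.4   0.1  59.4]
[0.48842704 0.22035823 0.06554584]
```

>>> {"name": "carry_out", "arguments": {
  "plan": [
    [[-2.1, 0, 12, 0, 0.007, 0, 94], [-2.1, 0, 12, 0, 0, 0, 94], [-2.1, 0, 12, 0, 0, 0, 94], [-2.1, 0, 12, 0, 0, 0, 94], [-2, 0, 11, 0, 0, 0, 94], [0, 0, 0, 0, 0, 0, 94], [0, 0, 0, 0, 0, 0, 94], [0, 0, 0, 0, 0, 0, 94]]
  ]
}}

```text
time_s: 4.53
ee_pos: [0.4871, 0.2199, 0.0657]
eef_rot: [-3.141, 0.348, -2.851]
force: [-0.1, -0.3, 0.4]
grip_width: 0.094
grip_force: 0.0
```

```bash
python3 - <<'E'
from go import *
T=toolR(.29,np.radians(20)); p=tcp_for([.489-.0068,.2205-.002,.0834],.29,np.radians(20)); delta(p,T)
E
```

```text
t 4.5333 pos [0.4871 0.2199 0.0657] q [ 0.369  0.276  1.963 -0.052  0.557 -1.453] grip 0.094 F [-0.1 -0.3  0.4]
 turn first (tool): [-0.0003 -0.0012  0.0002]  then shift mm in new tool axes: [-1.3  0.1  0.6]  shift in current axes: [-1.3  0.1  0.6]
```

Now I'll close on it.

>>> {"name": "carry_out", "arguments": {
  "plan": [
    [[0, 0, 0, 0, 0, 0, 20], [0, 0, 0, 0, 0, 0, 20], [0, 0, 0, 0, 0, 0, 20], [0, 0, 0, 0, 0, 0, 20], [0, 0, 0, 0, 0, 0, 20], [0, 0, 0, 0, 0, 0, 20], [0, 0, 0, 0, 0, 0, 20], [0, 0, 0, 0, 0, 0, 20], [0, 0, 0, 0, 0, 0, 20], [0, 0, 0, 0, 0, 0, 20]]
  ],
  "squeeze": 40
}}

```text
time_s: 5.37
ee_pos: [0.4875, 0.2199, 0.0652]
eef_rot: [-3.141, 0.347, -2.852]
force: [0.1, -0.2, -0.6]
grip_width: 0.0306
grip_force: 0.0
```

>>> {"name": "carry_out", "arguments": {
  "plan": [
    [[0, 0, 0, 0, 0, 0, 20], [0, 0, 0, 0, 0, 0, 20], [0, 0, 0, 0, 0, 0, 20], [0, 0, 0, 0, 0, 0, 20], [-1.7, 0, -4.7, 0, 0, 0, 20], [-3.4, 0, -9.4, 0, 0, 0, 20], [-3.4, 0, -9.4, 0, 0, 0, 20], [-5.1, 0, -14.1, 0, 0, 0, 20], [-5.1, 0, -14.1, 0, 0, 0, 20], [-5.1, 0, -14.1, 0, 0, 0, 20], [-5.1, 0, -14.1, 0, 0, 0, 20], [-5.1, 0, -14.1, 0, 0, 0, 20], [0, 0, 0, 0, 0, 0, 20], [0, 0, 0, 0, 0, 0, 20]]
  ]
}}

```text
time_s: 6.53
ee_pos: [0.4878, 0.2201, 0.1662]
eef_rot: [-3.141, 0.349, -2.852]
force: [-0.0, -0.5, -1.6]
grip_width: 0.0297
grip_force: 40.0
```

```bash
python3 - <<'E'
from go import *
from station import telemetry
print(telemetry.get_obs()["grip_force"])
y=.012; delta(tcp_for([.56,0.005,.18],.01,-np.radians(20)),toolR(.01,-np.radians(20)))
E
```

```text
39.99755322933197
t 6.5333 pos [0.4878 0.2201 0.1662] q [ 0.369  0.121  1.875 -0.038  0.798 -1.47 ] grip 0.0297 F [-0.  -0.5 -1.6]
 turn first (tool): [-2.000e-04  6.932e-01  2.856e-01]  then shift mm in new tool axes: [ -61.1 -215.8  -18. ]  shift in current axes: [  -0.  -224.9    4.3]
```

>>> {"name": "carry_out", "arguments": {
  "plan": [
    [[0, 0, 0, 0, 0.087, 0.036, 20], [0, 0, 0, 0, 0.087, 0.036, 20], [0, 0, 0, 0, 0.087, 0.036, 20], [0, 0, 0, 0, 0.087, 0.036, 20], [0, 0, 0, 0, 0.087, 0.036, 20], [0, 0, 0, 0, 0.087, 0.036, 20], [0, 0, 0, 0, 0.086, 0.035, 20], [0, 0, 0, 0, 0.085, 0.035, 20], [-5, -18, -1.5, 0, 0, 0, 20], [-5, -18, -1.5, 0, 0, 0, 20], [-5, -18, -1.5, 0, 0, 0, 20], [-5, -18, -1.5, 0, 0, 0, 20], [-5, -18, -1.5, 0, 0, 0, 20], [-5, -18, -1.5, 0, 0, 0, 20], [-5, -18, -1.5, 0, 0, 0, 20], [-5, -18, -1.5, 0, 0, 0, 20], [-5, -18, -1.5, 0, 0, 0, 20], [-5, -18, -1.5, 0, 0, 0, 20], [-5, -18, -1.5, 0, 0, 0, 20], [-5, -18, -1.5, 0, 0, 0, 20]]
  ]
}}

```text
time_s: 8.2
ee_pos: [0.552, 0.0036, 0.1605]
eef_rot: [-3.141, -0.352, -3.132]
force: [-0.4, 0.3, -1.1]
grip_width: 0.0293
grip_force: 40.0
```

```bash
python3 - <<'E'
from go import *
from station import optics
a=-np.radians(20)
delta(tcp_for([.57,0.005,.095],.01,a),toolR(.01,a))
t=optics.camera("top"); s=optics.camera("side"); pickle.dump({"top":t,"side":s},open("cams1.pkl","wb"))
cv2.imwrite("pics/held.png",np.hstack([crop(t["pixels"],230,110,130,180,3),crop(s["pixels"],210,120,130,180,3)])[...,::-1])
E
```

```text
t 8.2 pos [0.552  0.0036 0.1605] q [-0.049  0.563  1.293 -0.021  1.637 -1.627] grip 0.0293 F [-0.4  0.3 -1.1]
 turn first (tool): [-0.0005 -0.0032 -0.0006]  then shift mm in new tool axes: [-39.3   1.2  74.3]  shift in current axes: [-39.5   1.2  74.2]
```

View pics/held.png

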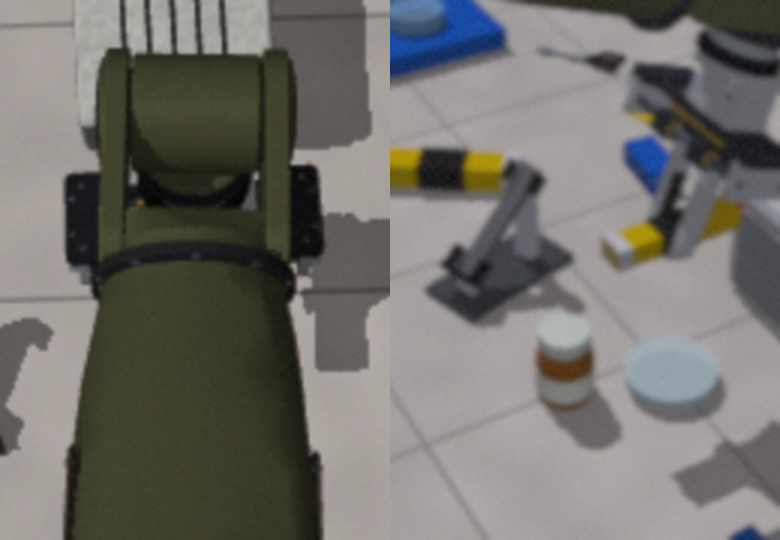

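>>> {"name": "carry_out", "arguments": {
  "plan": [
    [[-4.9, 0.1, 9.3, 0, 0, 0, 20], [-4.9, 0.1, 9.3, 0, 0, 0, 20], [-4.9, 0.2, 9.3, 0, 0, 0, 20], [-4.9, 0.2, 9.3, 0, 0, 0, 20], [-4.9, 0.2, 9.3, 0, 0, 0, 20], [-4.9, 0.2, 9.3, 0, 0, 0, 20], [-4.9, 0.1, 9.3, 0, 0, 0, 20], [-4.9, 0.1, 9.3, 0, 0, 0, 20], [-5.6, 0, -2, 0, 0, 0, 20], [-5.6, 0, -2, 0, 0, 0, 20], [-5.6, 0, -2, 0, 0, 0, 20], [-3.8, 0, -1.4, 0, 0, 0, 20], [-2.8, 0, -1, 0, 0, 0, 20], [-2.8, 0, -1, 0, 0, 0, 20], [0, 0, 0, 0, 0, 0, 20], [0, 0, 0, 0, 0, 0, 20]]
  ]
}}

```text
time_s: 9.63
ee_pos: [0.5913, 0.0061, 0.0781]
eef_rot: [-3.141, -0.351, -3.132]
force: [-0.0, 0.1, -0.8]
grip_width: 0.0297
grip_force: 40.0
```

```bash
python3 - <<'E'
from go import *
from station import optics
a=-np.radians(20)
delta(tcp_for([.616,0.005,.095],.01,a),toolR(.01,a))
s=optics.camera("side"); pickle.dump(s,open("cams2.pkl","wb"))
cv2.imwrite("pics/strike.png",crop(s["pixels"],260,130,150,110,5)[...,::-1])
E
```

```text
t 9.6333 pos [0.5913 0.0061 0.0781] q [-0.043  0.731  1.221 -0.019  1.539 -1.619] grip 0.0297 F [-0.   0.1 -0.8]
 turn first (tool): [-0.0005 -0.0016 -0.0006]  then shift mm in new tool axes: [-17.4  -1.3  -5.3]  shift in current axes: [-17.4  -1.3  -5.4]
```

View pics/strike.png

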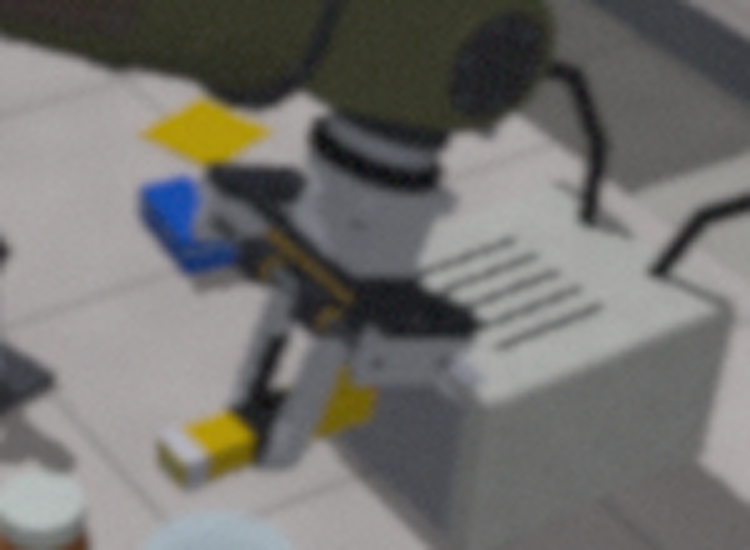

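The side view shows the lamp level, with its button end about 15–20 mm short of the plate. The gripper body is clear of the lightbox's top. Now I'll approach in small steps.

>>> {"name": "carry_out", "arguments": {
  "plan": [
    [[-1.9, 0, -0.7, 0, 0, 0, 20], [-1.9, 0, -0.7, 0, 0, 0, 20], [-1.9, 0, -0.7, 0, 0, 0, 20], [-1.9, 0, -0.7, 0, 0, 0, 20], [-1.9, 0, -0.7, 0, 0, 0, 20], [-0.9, 0, -0.3, 0, 0, 0, 20], [-0.9, 0, -0.3, 0, 0, 0, 20], [0, 0, 0, 0, 0, 0, 20]]
  ]
}}

```text
time_s: 10.35
ee_pos: [0.6034, 0.0062, 0.078]
eef_rot: [-3.141, -0.351, -3.132]
force: [-0.1, 0.1, -1.4]
grip_width: 0.0297
grip_force: 40.0
```

>>> {"name": "carry_out", "arguments": {
  "plan": [
    [[-0.9, 0, -0.3, 0, 0, 0, 20], [-0.9, 0, -0.3, 0, 0, 0, 20], [-0.9, 0, -0.3, 0, 0, 0, 20], [0, 0, 0, 0, 0, 0, 20]]
  ]
}}

```text
time_s: 10.68
ee_pos: [0.6062, 0.0062, 0.0779]
eef_rot: [-3.141, -0.351, -3.132]
force: [-0.0, 0.4, -2.5]
grip_width: 0.0297
grip_force: 40.0
```

>>> {"name": "carry_out", "arguments": {
  "plan": [
    [[-0.9, 0, -0.3, 0, 0, 0, 20], [-0.9, 0, -0.3, 0, 0, 0, 20], [-0.9, 0, -0.3, 0, 0, 0, 20], [0, 0, 0, 0, 0, 0, 20]]
  ]
}}

```text
time_s: 11.02
ee_pos: [0.6089, 0.0062, 0.0779]
eef_rot: [-3.141, -0.351, -3.132]
force: [-1.7, 0.3, -0.8]
grip_width: 0.0297
grip_force: 40.0
```

>>> {"name": "carry_out", "arguments": {
  "plan": [
    [[-0.9, 0, -0.3, 0, 0, 0, 20], [-0.9, 0, -0.3, 0, 0, 0, 20], [0, 0, 0, 0, 0, 0, 20], [0, 0, 0, 0, 0, 0, 20]]
  ]
}}

```text
time_s: 11.35
ee_pos: [0.6108, 0.0063, 0.0778]
eef_rot: [-3.141, -0.351, -3.132]
force: [-2.8, -0.1, 0.2]
grip_width: 0.0295
grip_force: 40.0
```

>>> {"name": "carry_out", "arguments": {
  "plan": [
    [[-0.9, 0, -0.3, 0, 0, 0, 20], [-0.9, 0, -0.3, 0, 0, 0, 20], [0, 0, 0, 0, 0, 0, 20], [0, 0, 0, 0, 0, 0, 20]]
  ]
}}

```text
time_s: 11.68
ee_pos: [0.6125, 0.0063, 0.0778]
eef_rot: [-3.141, -0.352, -3.132]
force: [-6.2, -0.2, 0.9]
grip_width: 0.0297
grip_force: 40.0
```

>>> {"name": "carry_out", "arguments": {
  "plan": [
    [[-0.5, 0, -0.2, 0, 0, 0, 20], [-0.5, 0, -0.2, 0, 0, 0, 20], [0, 0, 0, 0, 0, 0, 20], [0, 0, 0, 0, 0, 0, 20]]
  ]
}}

```text
time_s: 12.02
ee_pos: [0.6127, 0.0063, 0.0778]
eef_rot: [-3.141, -0.354, -3.132]
force: [-14.3, -0.9, 3.0]
grip_width: 0.0301
grip_force: 40.0
```

The plate force climbed past 14 N with no further travel, so the button bottomed out and was held for over 0.3 s. Now I'll retreat.

>>> {"name": "carry_out", "arguments": {
  "plan": [
    [[1.9, 0, 0.7, 0, 0, 0, 20], [3.8, 0, 1.4, 0, 0, 0, 20], [7.5, 0, 2.7, 0, 0, 0, 20], [7.5, 0, 2.7, 0, 0, 0, 20], [7.5, 0, 2.7, 0, 0, 0, 20], [7.5, 0, -10, 0, 0, 0, 20], [5, 0, -13, 0, 0, 0, 20], [5, 0, -13, 0, 0, 0, 20], [5, 0, -13, 0, 0, 0, 20], [5, 0, -13, 0, 0, 0, 20], [5, 0, -13, 0, 0, 0, 20], [0, 0, 0, 0, 0, 0, 20]]
  ]
}}

```text
time_s: 13.02
ee_pos: [0.5805, 0.006, 0.1636]
eef_rot: [-3.141, -0.345, -3.132]
force: [0.5, -0.1, -0.2]
grip_width: 0.0298
grip_force: 40.0
```

```bash
cat >>go.py <<'E'
CR=np.array([.546,-.2545,.085]); OFF=np.radians(20)
def dock(ub,zb,th,cr=CR,off=OFF,v=0,du=0,dn=0):
    """lamp nose-bottom corner at ub (mm, cradle x), zb (mm above floor), pitch th deg -> tool target; du/dn = lamp centre offset from grasp point along lamp x / lamp z (mm)"""
    th=np.radians(th); c=np.array([ub,v,30+zb])+(65-du)*np.array([np.cos(th),0,np.sin(th)])+(11-dn)*np.array([-np.sin(th),0,np.cos(th)])
    g=R.from_euler('z',cr[2]).apply(c/1000)+[cr[0],cr[1],0]
    return tcp_for(g,cr[2],th-off),toolR(cr[2],th-off)
E
python3 - <<'E'
from go import *
delta(*dock(-35,80,9))
E
```

```text
t 13.0167 pos [0.5805 0.006  0.1636] q [-0.044  0.621  1.195 -0.019  1.671 -1.623] grip 0.0298 F [ 0.5 -0.1 -0.2]
 turn first (tool): [ 0.0191 -0.1529 -0.073 ]  then shift mm in new tool axes: [  22.3 -256.6   56.5]  shift in current axes: [  -5.  -258.3   52.9]
```

>>> {"name": "carry_out", "arguments": {
  "plan": [
    [[0, 0, 0, 0.0095, -0.0765, -0.0365, 20], [0, 0, 0, 0.0095, -0.0765, -0.0365, 20], [1.7, -19.7, 0, 0, 0, 0, 20], [1.7, -19.7, 0, 0, 0, 0, 20], [1.7, -19.7, 0, 0, 0, 0, 20], [1.7, -19.7, 0, 0, 0, 0, 20], [1.7, -19.7, 0, 0, 0, 0, 20], [1.7, -19.7, 0, 0, 0, 0, 20], [1.7, -19.7, 0, 0, 0, 0, 20], [1.7, -19.7, 0, 0, 0, 0, 20], [1.7, -19.7, 0, 0, 0, 0, 20], [1.7, -19.7, 0, 0, 0, 0, 20], [1.7, -19.7, 0, 0, 0, 0, 20], [1.7, -19.7, 0, 0, 0, 0, 20], [1.7, -19.7, 0, 0, 0, 0, 20], [0, 0, 14, 0, 0, 0, 20], [0, 0, 14, 0, 0, 0, 20], [0, 0, 14, 0, 0, 0, 20], [0, 0, 14, 0, 0, 0, 20], [0, 0, 0, 0, 0, 0, 20]]
  ]
}}

```text
time_s: 14.68
ee_pos: [0.567, -0.2516, 0.1061]
eef_rot: [3.139, -0.201, -3.056]
force: [0.9, -0.0, -1.4]
grip_width: 0.0294
grip_force: 40.0
```

```bash
python3 - <<'E'
from go import *
from station import optics
delta(*dock(-35,80,9))
o=telemetry.get_obs(); t=optics.camera("top"); s=optics.camera("side"); pickle.dump({"top":t,"side":s,"o":o},open("cams3.pkl","wb"))
# predicted lamp wireframe from tool pose, drawn
Rl=R.from_euler('xyz',o["eef_rot"])*R.from_euler('y',-OFF)*R.from_euler('x',np.pi)*R.from_euler('z',np.pi)
g=o["ee_pos"]-.019*R.from_euler('xyz',o["eef_rot"]).as_matrix()[:,2]
out=[]
print("lamp x axis",Rl.as_matrix()[:,0].round(3))
for c,(x0,y0,w,h) in((t,(350,130,100,140)),(s,(290,200,140,140))):
    im=crop(c["pixels"],x0,y0,w,h,3)[...,::-1].copy(); q=lambda P:tuple(int(k) for k in ((proj(c,P)[0]-[x0,y0]+.5)*3))
    out.append(im)
    im2=im.copy()
    L=lambda X:g+Rl.apply((np.array(X)-[0,0,11])/1000)
    for a,b in [((x,y,z),(x2,y2,z2)) for x in(-65,65) for y in(-15,15) for z in(0,22) for x2 in(-65,65) for y2 in(-15,15) for z2 in(0,22) if (x!=x2)+(y!=y2)+(z!=z2)==1]:
        cv2.line(im2,q(L(a)),q(L(b)),(255,0,255),1)
    C=lambda X:R.from_euler('z',CR[2]).apply(np.array(X)/1000)+[CR[0],CR[1],0]
    for a,b in (((-55,18,66),(-55,-18,66)),((-55,18,66),(-70,18,66)),((-55,-18,66),(-70,-18,66)),((70,-18,42),(70,18,42)),((95,42.5,8),(95,-42.5,8)),((95,42.5,8),(-95,42.5,8)),((-95,-42.5,8),(95,-42.5,8)),((-95,-42.5,8),(-95,42.5,8))): cv2.line(im2,q(C(a)),q(C(b)),(0,255,0),1)
    out[-1]=im2
cv2.imwrite("pics/hover.png",np.hstack(out))
E
```

```text
t 14.6833 pos [ 0.567  -0.2516  0.1061] q [-0.434  0.656  1.251 -0.098  1.412 -2.066] grip 0.0294 F [ 0.9 -0.  -1.4]
 turn first (tool): [ 0.0029 -0.0092  0.0002]  then shift mm in new tool axes: [-1.4 -1.1 -6.7]  shift in current axes: [-1.3 -1.1 -6.7]
lamp x axis [0.986 0.083 0.147]
```

View pics/hover.png

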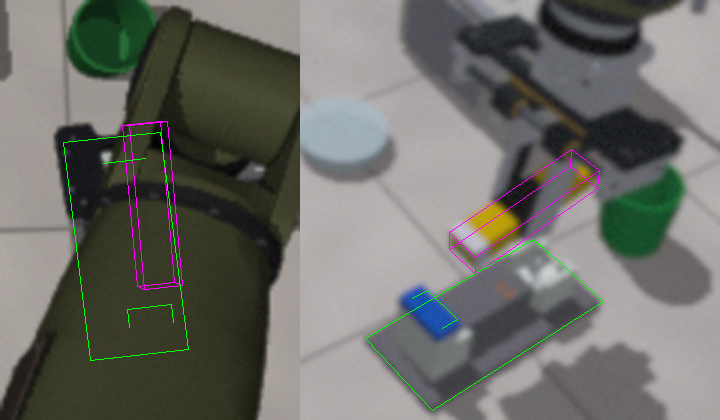

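The side view shows the fitted cradle foot outline landing on its edges. The predicted lamp wireframe starts at the lens around crop (452,238) and is close to the real lamp. I'll refine the lamp-in-hand offsets numerically.

```bash
cat >lampfit.py <<'E'
from go import *
from scipy.optimize import least_squares
from scipy.ndimage import map_coordinates
E_=[((-63,-15,0),(-22,-15,0)),((-63,-15,22),(-22,-15,22)),((-63,15,22),(-22,15,22)),((-65,-15,2),(-65,-15,20)),((-65,15,2),(-65,15,20)),((-65,-13,0),(-65,13,0)),((-65,-13,22),(-65,13,22)),((-20,-13,22),(-20,13,22)),((-20,-15,3),(-20,-15,20))]
def lampfit(c,o,E_=E_,w=4,free=(1,1,1,0)):
    G=cv2.GaussianBlur(c["pixels"].astype(np.float32),(0,0),.6)
    Rt=R.from_euler('xyz',o["eef_rot"]); Rl=Rt*R.from_euler('y',-OFF)*R.from_euler('x',np.pi)*R.from_euler('z',np.pi)
    g=o["ee_pos"]-.019*Rt.as_matrix()[:,2]; fr=np.array(free)
    def pl(p,X): # p: du mm, dn mm, pitch deg (up +), dv mm
        p=p*fr; return g+(Rl*R.from_euler('y',-np.radians(p[2]))).apply((np.atleast_2d(X)-[0,0,11]+[p[0],p[3],p[1]])/1000)
    p=np.zeros(4); ts=np.linspace(.05,.95,15)
    for i in range(15):
        ks=np.arange(-w,w+.01,.2) if i<5 else np.arange(-1.8,1.81,.2)
        Xs,Qs,Ns,Es=[],[],[],[]
        for e,(a,b) in enumerate(E_):
            X=np.outer(1-ts,a)+np.outer(ts,b); q=proj(c,pl(p,X)); t=q[-1]-q[0]; n=np.array([-t[1],t[0]])/np.hypot(*t)
            S=q[:,None]+ks[None,:,None]*n
            I=np.stack([map_coordinates(G[...,k],[S[...,1],S[...,0]],order=1) for k in range(3)],-1)
            gr=np.linalg.norm(I[:,4:]-I[:,:-4],axis=-1).mean(0); k=gr.argmax()  # one offset per edge
            if gr[k]>8: Xs.append(X);Qs.append(q+ks[k+2]*n);Ns.append(np.repeat([n],15,0));Es+= [e]
        X,Q,N=map(np.vstack,(Xs,Qs,Ns)); f=lambda p:((proj(c,pl(p,X))-Q)*N).sum(1)
        p=least_squares(f,p,loss='soft_l1',f_scale=.5).x
    print("du,dn,pitch,dv",p.round(2),"rms",np.sqrt(np.mean(f(p)**2)).round(2),"edges",Es,"per-edge res",f(p).reshape(-1,15).mean(1).round(2)); return p,pl
if __name__=="__main__":
    d=pickle.load(open("cams3.pkl","rb"))
    lampfit(d["side"],d["o"]); lampfit(d["side"],d["o"],w=3,free=(1,1,0,0)); lampfit(d["side"],d["o"],w=6)
    p,pl=lampfit(d["side"],d["o"],w=4)
    c=d["side"]; x0,y0=325,230; im=crop(c["pixels"],x0,y0,80,90,6)[...,::-1]; im2=im.copy()
    q=lambda P:tuple(int(k) for k in ((proj(c,P)[0]-[x0,y0]+.5)*6))
    for a,b in E_+[((20,-15,0),(65,-15,0)),((20,-15,22),(65,-15,22)),((65,-15,0),(65,-15,22)),((65,-15,22),(65,15,22))]: cv2.line(im2,q(pl(p,a)[0]),q(pl(p,b)[0]),(255,0,255),1)
    cv2.imwrite("pics/lampfit.png",cv2.resize(np.hstack([im,im2]),None,fx=.83,fy=.83))
E
python3 lampfit.py
```

```text
du,dn,pitch,dv [-0.09  6.93  2.33  0.  ] rms 0.69 edges [0, 1, 2, 3, 4, 5, 6, 7, 8] per-edge res [ 0.83 -0.36 -1.16  1.41  0.01 -0.22 -0.02 -0.23  0.01]
du,dn,pitch,dv [-0.17  4.73  0.    0.  ] rms 0.65 edges [0, 1, 2, 3, 4, 5, 6, 7, 8] per-edge res [ 0.82 -0.18 -0.98  1.39 -0.21 -0.22  0.18 -0.22 -0.01]
du,dn,pitch,dv [-0.25  6.89  2.03  0.  ] rms 0.64 edges [0, 1, 2, 3, 4, 5, 6, 7, 8] per-edge res [ 0.75 -0.25 -1.25  1.17 -0.03 -0.19 -0.01 -0.18 -0.03]
du,dn,pitch,dv [-0.09  6.93  2.33  0.  ] rms 0.69 edges [0, 1, 2, 3, 4, 5, 6, 7, 8] per-edge res [ 0.83 -0.36 -1.16  1.41  0.01 -0.22 -0.02 -0.23  0.01]
```

View pics/lampfit.png

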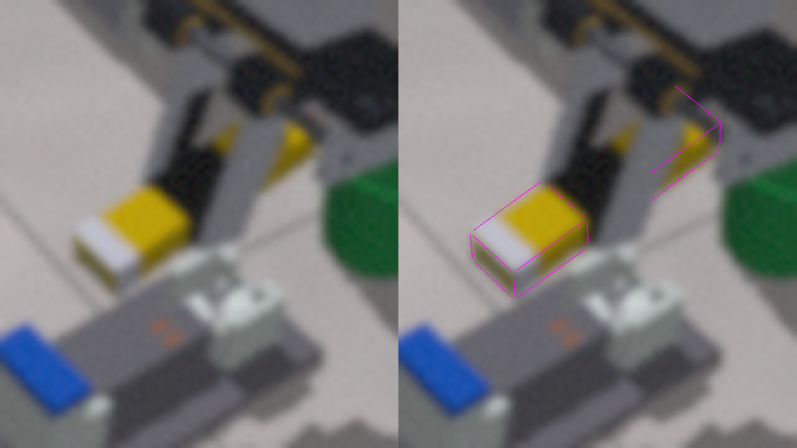

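```bash
python3 - <<'E'
from lampfit import *
a=pickle.load(open("cams1.pkl","rb")); b=pickle.load(open("cams2.pkl","rb"))
for w in(3,5):
    print("held");lampfit(a["side"],dict(ee_pos=np.array([.552,.0036,.1605]),eef_rot=np.array([-3.141,-.352,-3.132])),w=w)
    print("strike");lampfit(b,dict(ee_pos=np.array([.5913,.0061,.0781]),eef_rot=np.array([-3.141,-.351,-3.132])),w=w)
d0=pickle.load(open("cams0.pkl","rb"))
# lamp on rest: virtual tool with actual grasp pose
o=dict(ee_pos=np.array([.4875,.2199,.0652]),eef_rot=np.array([-3.141,.347,-2.852]))
Er=[((-63,-15,0),(-40,-15,0)),((-40,-15,0),(40,-15,0)),((-63,-15,22),(60,-15,22)),((-63,15,22),(60,15,22)),((-65,-13,22),(-65,13,22)),((65,-13,22),(65,13,22)),((-20,-13,22),(-20,13,22)),((20,-13,22),(20,13,22)),((20,-15,3),(20,-15,20)),((-20,-15,3),(-20,-15,20))]
for w in(3,5):
    print("rest side");lampfit(d0["side"],o,E_=Er,w=w); print("rest top");lampfit(d0["top"],o,E_=Er[2:8],w=w,free=(1,0,0,1))
    lampfit(d0["top"],o,E_=Er[2:8],w=w,free=(1,1,0,1))
E
```

```text
held
du,dn,pitch,dv [ 0.94 -1.03 -0.07  0.  ] rms 0.41 edges [0, 1, 2, 3, 4, 5, 6, 7, 8] per-edge res [ 0.43 -0.17 -0.97  0.22  0.42 -0.2  -0.01 -0.2  -0.18]
strike
du,dn,pitch,dv [-0.76  3.09  1.56  0.  ] rms 0.44 edges [0, 1, 2, 3, 4, 5, 6, 7, 8] per-edge res [ 0.6  -0.2  -1.    0.21  0.41 -0.19 -0.   -0.18 -0.19]
held
du,dn,pitch,dv [ 0.98 -0.74  0.43  0.  ] rms 0.41 edges [0, 1, 2, 3, 4, 5, 6, 7, 8] per-edge res [ 0.43 -0.17 -0.97  0.22  0.42 -0.2  -0.01 -0.2  -0.18]
strike
du,dn,pitch,dv [-0.54  3.38  2.2   0.  ] rms 0.49 edges [0, 1, 2, 3, 4, 5, 6, 7, 8] per-edge res [ 0.61 -0.19 -1.19  0.22  0.42 -0.19 -0.   -0.19 -0.18]
rest side
du,dn,pitch,dv [ -0.06  -1.   -12.48   0.  ] rms 0.66 edges [0, 1, 2, 3, 4, 5, 6, 7, 8, 9] per-edge res [ 0.37  1.26 -1.34 -0.34  0.27 -0.43 -0.15  0.41  0.23 -0.37]
rest top
du,dn,pitch,dv [ 1.97 -3.82  0.    0.98] rms 0.6 edges [0, 1, 2, 3, 4, 5] per-edge res [ 0.   0.  -0.  -1.4  0.2  0.4]
du,dn,pitch,dv [  31.4    37.74 -112.2    -5.55] rms 0.48 edges [0, 1, 2, 3, 4, 5] per-edge res [-0.    0.   -0.48 -0.51  0.31  0.9 ]
rest side
du,dn,pitch,dv [ -0.19  -0.91 -11.85   0.  ] rms 0.64 edges [0, 1, 2, 3, 4, 5, 6, 7, 8, 9] per-edge res [ 0.29  1.18 -1.42 -0.22  0.29 -0.39 -0.08  0.36  0.17 -0.43]
rest top
du,dn,pitch,dv [1.87 2.46 0.   0.83] rms 0.6 edges [0, 1, 2, 3, 4, 5] per-edge res [-0.  -0.  -0.  -1.4  0.2  0.4]
du,dn,pitch,dv [129.73 169.45  -7.82 -27.5 ] rms 1.08 edges [0, 1, 2, 3, 4, 5] per-edge res [ 1.19 -1.2   0.36 -0.31 -1.47  1.31]
```

The arm was still settling when the earlier frames were taken, so I'll let it hold and measure again.

>>> {"name": "carry_out", "arguments": {
  "plan": [
    [[0, 0, 0, 0, 0, 0, 20], [0, 0, 0, 0, 0, 0, 20], [0, 0, 0, 0, 0, 0, 20], [0, 0, 0, 0, 0, 0, 20], [0, 0, 0, 0, 0, 0, 20], [0, 0, 0, 0, 0, 0, 20]]
  ]
}}

```text
time_s: 15.28
ee_pos: [0.5683, -0.2519, 0.1089]
eef_rot: [3.141, -0.197, -3.056]
force: [0.0, 0.1, -0.8]
grip_width: 0.0297
grip_force: 40.0
```

```bash
python3 - <<'E'
from lampfit import *
from station import optics
delta(*dock(-35,80,9))
o=telemetry.get_obs(); s=optics.camera("side"); t=optics.camera("top"); o2=telemetry.get_obs(); print(o2["ee_pos"].round(4),o2["eef_rot"].round(4))
pickle.dump({"top":t,"side":s,"o":o},open("cams4.pkl","wb"))
for w in(2,3,4,5): lampfit(s,o,w=w)
from rapid import rapid,box
rapid({"side":s},box("side",95,42.5,[8,0,8,0])[1:],CR,"cradle side")
E
```

```text
t 15.2833 pos [ 0.5683 -0.2519  0.1089] q [-0.434  0.653  1.248 -0.098  1.413 -2.066] grip 0.0297 F [ 0.   0.1 -0.8]
 turn first (tool): [ 0.0007 -0.0055  0.0001]  then shift mm in new tool axes: [-0.7 -0.7 -3.7]  shift in current axes: [-0.7 -0.7 -3.7]
[ 0.5683 -0.2519  0.1088] [ 3.1408 -0.1976 -3.0565]
du,dn,pitch,dv [-2.07  4.11 -0.56  0.  ] rms 0.64 edges [0, 1, 2, 3, 4, 5, 6, 7, 8] per-edge res [ 0.67 -0.33 -1.14  1.3  -0.1  -0.21 -0.04 -0.2   0.11]
du,dn,pitch,dv [-1.75  4.75  0.8   0.  ] rms 0.67 edges [0, 1, 2, 3, 4, 5, 6, 7, 8] per-edge res [ 0.65 -0.35 -1.14  1.42 -0.18 -0.22 -0.02 -0.23  0.22]
du,dn,pitch,dv [-1.66  4.63  0.67  0.  ] rms 0.67 edges [0, 1, 2, 3, 4, 5, 6, 7, 8] per-edge res [ 0.7  -0.3  -1.09  1.48 -0.12 -0.19 -0.01 -0.2   0.08]
du,dn,pitch,dv [-1.9   3.66 -0.39  0.  ] rms 0.62 edges [0, 1, 2, 3, 4, 5, 6, 7, 8] per-edge res [ 0.68 -0.31 -0.91  1.38 -0.22 -0.29 -0.02 -0.1   0.19]
cradle side side 73 rms px 1.2
cradle side [ 0.5463 -0.254   0.0594]
```

```bash
sed -i 's/^CR=.*OFF/CR=np.array([.546,-.2547,.085]); OFF/' go.py; python3 - <<'E'
from go import *
for z in (40,6): delta(*dock(-42,z,9,du=-1.5,dn=2))
E
```

```text
t 15.3833 pos [ 0.5683 -0.2519  0.1088] q [-0.434  0.653  1.248 -0.098  1.413 -2.066] grip 0.0296 F [-0.8 -0.7 -1. ]
 turn first (tool): [ 0.0008 -0.0056  0.0001]  then shift mm in new tool axes: [-3.6 -0.9 38.2]  shift in current axes: [-3.8 -0.9 38.1]
t 15.3833 pos [ 0.5683 -0.2519  0.1088] q [-0.434  0.653  1.248 -0.098  1.413 -2.066] grip 0.0296 F [-0.8 -0.7 -1. ]
 turn first (tool): [ 0.0008 -0.0056  0.0001]  then shift mm in new tool axes: [-10.1  -0.9  71.5]  shift in current axes: [-10.5  -1.   71.5]
```

>>> {"name": "carry_out", "arguments": {
  "plan": [
    [[-1, -0.5, 8, 0.001, -0.005, 0, 20], [-1.5, -0.5, 8, 0, 0, 0, 20], [-1.5, 0, 8, 0, 0, 0, 20], [-1, 0, 8, 0, 0, 0, 20], [-1.2, 0, 7, 0, 0, 0, 20], [-1.2, 0, 7, 0, 0, 0, 20], [-1.2, 0, 7, 0, 0, 0, 20], [-1.2, 0, 6, 0, 0, 0, 20], [-0.8, 0, 4, 0, 0, 0, 20], [-0.6, 0, 3, 0, 0, 0, 20], [0, 0, 0, 0, 0, 0, 20], [0, 0, 0, 0, 0, 0, 20], [0, 0, 0, 0, 0, 0, 20]]
  ]
}}

```text
time_s: 16.47
ee_pos: [0.5669, -0.2531, 0.0422]
eef_rot: [-3.141, -0.192, -3.056]
force: [0.3, 0.0, -0.5]
grip_width: 0.0297
grip_force: 40.0
```

```bash
python3 - <<'E'
from go import *
delta(*dock(-42,6,9,du=-1.5,dn=2))
E
```

```text
t 16.4667 pos [ 0.5669 -0.2531  0.0422] q [-0.437  0.722  1.299 -0.1    1.288 -2.057] grip 0.0297 F [ 0.3  0.  -0.5]
 turn first (tool): [-0.0006 -0.0001  0.0001]  then shift mm in new tool axes: [1.2 0.2 5.9]  shift in current axes: [1.2 0.2 5.9]
```

>>> {"name": "carry_out", "arguments": {
  "plan": [
    [[0.3, 0.1, 2, 0, 0, 0, 20], [0, 0.1, 2, 0, 0, 0, 20], [-0.3, 0, 2, 0, 0, 0, 20], [-0.2, 0, 1, 0, 0, 0, 20], [0, 0, 0, 0, 0, 0, 20], [0, 0, 0, 0, 0, 0, 20]]
  ]
}}

```text
time_s: 16.97
ee_pos: [0.5655, -0.2529, 0.0349]
eef_rot: [-3.141, -0.193, -3.056]
force: [-1.4, -0.7, -1.2]
grip_width: 0.0296
grip_force: 40.0
```

>>> {"name": "carry_out", "arguments": {
  "plan": [
    [[-0.2, 0, 1, 0, 0, 0, 20], [-0.2, 0, 1, 0, 0, 0, 20], [0, 0, 0, 0, 0, 0, 20], [0, 0, 0, 0, 0, 0, 20]]
  ]
}}

```text
time_s: 17.3
ee_pos: [0.5656, -0.253, 0.0332]
eef_rot: [-3.141, -0.192, -3.056]
force: [1.4, 0.1, 1.6]
grip_width: 0.0301
grip_force: 40.0
```

>>> {"name": "carry_out", "arguments": {
  "plan": [
    [[-0.2, 0, 1, 0, 0, 0, 20], [-0.2, 0, 1, 0, 0, 0, 20], [0, 0, 0, 0, 0, 0, 20], [0, 0, 0, 0, 0, 0, 20]]
  ]
}}

```text
time_s: 17.63
ee_pos: [0.5662, -0.2531, 0.0316]
eef_rot: [-3.141, -0.191, -3.057]
force: [3.3, -0.1, 6.3]
grip_width: 0.0297
grip_force: 40.0
```

Contact with the cradle floor shows up at TCP z ≈ 0.033. I'll lift about 2.5 mm and slide the lens under the lip.

>>> {"name": "carry_out", "arguments": {
  "plan": [
    [[0.2, 0, -1.3, 0, 0, 0, 20], [0.3, 0, -1.3, 0, 0, 0, 20], [0, 0, 0, 0, 0, 0, 20], [2, 0, 0.4, 0, 0, 0, 20], [2, 0, 0.4, 0, 0, 0, 20], [2, 0, 0.4, 0, 0, 0, 20], [2, 0, 0.4, 0, 0, 0, 20], [0, 0, 0, 0, 0, 0, 20], [0, 0, 0, 0, 0, 0, 20]]
  ]
}}

```text
time_s: 18.38
ee_pos: [0.5573, -0.2537, 0.0335]
eef_rot: [-3.141, -0.193, -3.057]
force: [-0.7, -0.0, -1.3]
grip_width: 0.0292
grip_force: 40.0
```

```bash
python3 - <<'E'
from go import *
delta(*dock(-62,2,9,du=-1.5,dn=0))
E
```

```text
t 18.3833 pos [ 0.5573 -0.2537  0.0335] q [-0.444  0.716  1.333 -0.102  1.261 -2.061] grip 0.0292 F [-0.7 -0.  -1.3]
 turn first (tool): [-0.0002 -0.0007 -0.    ]  then shift mm in new tool axes: [13.  -0.   1.4]  shift in current axes: [13.  -0.   1.4]
```

>>> {"name": "carry_out", "arguments": {
  "plan": [
    [[1.8, 0, 0.2, 0, 0, 0, 20], [1.8, 0, 0.2, 0, 0, 0, 20], [1.8, 0, 0.2, 0, 0, 0, 20], [1.8, 0, 0.2, 0, 0, 0, 20], [0, 0, 0, 0, 0, 0, 20], [0, 0, 0, 0, 0, 0, 20]]
  ]
}}

```text
time_s: 18.88
ee_pos: [0.5502, -0.2543, 0.0341]
eef_rot: [-3.141, -0.193, -3.057]
force: [-0.0, 0.1, -1.3]
grip_width: 0.0298
grip_force: 40.0
```

>>> {"name": "carry_out", "arguments": {
  "plan": [
    [[1.8, 0, 0.2, 0, 0, 0, 20], [1.8, 0, 0.2, 0, 0, 0, 20], [1.6, 0, 0.2, 0, 0, 0, 20], [0, 0, 0, 0, 0, 0, 20], [0, 0, 0, 0, 0, 0, 20]]
  ]
}}

```text
time_s: 19.3
ee_pos: [0.5449, -0.2547, 0.0345]
eef_rot: [-3.141, -0.193, -3.057]
force: [0.0, -0.2, -1.4]
grip_width: 0.0298
grip_force: 40.0
```

```bash
python3 - <<'E'
from lampfit import *
from station import optics
delta(*dock(-62,2,9,du=-1.5,dn=0))
delta(*dock(-63,0.5,0,du=-1.5,dn=0))
o=telemetry.get_obs(); s=optics.camera("side"); pickle.dump({"side":s,"o":o},open("cams5.pkl","wb"))
E
```

```text
t 19.3 pos [ 0.5449 -0.2547  0.0345] q [-0.454  0.693  1.371 -0.104  1.246 -2.068] grip 0.0298 F [ 0.  -0.2 -1.4]
 turn first (tool): [-0.0003 -0.0006  0.    ]  then shift mm in new tool axes: [ 0.6 -0.1 -0. ]  shift in current axes: [ 0.6 -0.1 -0. ]
t 19.3 pos [ 0.5449 -0.2547  0.0345] q [-0.454  0.693  1.371 -0.104  1.246 -2.068] grip 0.0298 F [ 0.  -0.2 -1.4]
 turn first (tool): [-0.0003  0.1564  0.    ]  then shift mm in new tool axes: [-1.9 -0.1 10.9]  shift in current axes: [-0.2 -0.1 11. ]
```

```bash
python3 - <<'E'
from go import *
A=dock(-63.5,1.5,5,du=-1.5); delta(*A)
B=dock(-65,1,1,du=-1.5); print(B[1].inv().apply(B[0]-A[0])*1000)
E
```

```text
t 19.35 pos [ 0.545  -0.2547  0.0345] q [-0.454  0.693  1.37  -0.104  1.246 -2.068] grip 0.0301 F [ 0.7  0.6 -1.6]
 turn first (tool): [-0.0003  0.0693 -0.    ]  then shift mm in new tool axes: [ 0.9 -0.1  5. ]  shift in current axes: [ 1.2 -0.1  4.9]
[ 1.30198941e-01 -5.63606583e-14  5.02342300e+00]
```

>>> {"name": "carry_out", "arguments": {
  "plan": [
    [[0.25, 0, 1.25, 0, 0.0175, 0, 20], [0.25, 0, 1.25, 0, 0.0175, 0, 20], [0.25, 0, 1.25, 0, 0.0175, 0, 20], [0.25, 0, 1.25, 0, 0.017, 0, 20], [0, 0, 0, 0, 0, 0, 20], [0, 0, 0, 0, 0, 0, 20]]
  ]
}}

```text
time_s: 19.85
ee_pos: [0.543, -0.2547, 0.0294]
eef_rot: [3.142, -0.263, -3.056]
force: [-0.3, 0.1, -1.6]
grip_width: 0.0296
grip_force: 40.0
```

>>> {"name": "carry_out", "arguments": {
  "plan": [
    [[0, 0, 1.25, 0, 0.0175, 0, 20], [0, 0, 1.25, 0, 0.0175, 0, 20], [0, 0, 1.25, 0, 0.0175, 0, 20], [0.1, 0, 1.25, 0, 0.0175, 0, 20], [0, 0, 0, 0, 0, 0, 20], [0, 0, 0, 0, 0, 0, 20]]
  ]
}}

```text
time_s: 20.35
ee_pos: [0.5415, -0.2549, 0.0247]
eef_rot: [-3.142, -0.333, -3.056]
force: [0.3, -0.1, -1.4]
grip_width: 0.0299
grip_force: 40.0
```

```bash
python3 - <<'E'
from go import *
delta(*dock(-65,1,1,du=-1.5)); delta(*dock(-65,0,0,du=-1.5))
E
```

```text
t 20.35 pos [ 0.5415 -0.2549  0.0247] q [-0.429  0.777  1.274 -0.164  1.385 -2.03 ] grip 0.0299 F [ 0.3 -0.1 -1.4]
 turn first (tool): [-0.0001 -0.001   0.0003]  then shift mm in new tool axes: [ 0.5 -0.2 -0.4]  shift in current axes: [ 0.5 -0.2 -0.4]
t 20.35 pos [ 0.5415 -0.2549  0.0247] q [-0.429  0.777  1.274 -0.164  1.385 -2.03 ] grip 0.0299 F [ 0.3 -0.1 -1.4]
 turn first (tool): [-0.0001  0.0164  0.0003]  then shift mm in new tool axes: [-0.1 -0.2  1.6]  shift in current axes: [-0.1 -0.2  1.6]
```

>>> {"name": "carry_out", "arguments": {
  "plan": [
    [[0, 0, 0.5, 0, 0.008, 0, 20], [0, 0, 0.5, 0, 0.008, 0, 20], [0, 0, 0.5, 0, 0, 0, 20], [0, 0, 0, 0, 0, 0, 20], [0, 0, 0, 0, 0, 0, 20]]
  ]
}}

```text
time_s: 20.77
ee_pos: [0.5412, -0.2552, 0.0244]
eef_rot: [-3.141, -0.348, -3.057]
force: [-2.5, 0.2, 4.9]
grip_width: 0.0299
grip_force: 40.0
```

>>> {"name": "carry_out", "arguments": {
  "plan": [
    [[-0.3, 0, 0.7, 0, 0, 0, 20], [0, 0, 0, 0, 0, 0, 20], [0, 0, 0, 0, 0, 0, 20]]
  ]
}}

```text
time_s: 21.02
ee_pos: [0.5412, -0.2552, 0.0241]
eef_rot: [-3.141, -0.348, -3.057]
force: [-3.8, 1.6, 8.3]
grip_width: 0.0298
grip_force: 40.0
```

The lamp is bearing on the floor at about 8 N and its height agrees with a level, seated lamp. Now I'll ease the grip and open.

>>> {"name": "carry_out", "arguments": {
  "plan": [
    [[0, 0, 0, 0, 0, 0, 28], [0, 0, 0, 0, 0, 0, 28], [0, 0, 0, 0, 0, 0, 33], [0, 0, 0, 0, 0, 0, 40], [0, 0, 0, 0, 0, 0, 50], [0, 0, 0, 0, 0, 0, 60], [0, 0, 0, 0, 0, 0, 60], [0, 0, 0, 0, 0, 0, 60], [0, 0, 0, 0, 0, 0, 60]]
  ],
  "squeeze": 5
}}

```text
time_s: 21.77
ee_pos: [0.541, -0.255, 0.0228]
eef_rot: [-3.141, -0.348, -3.056]
force: [-0.8, 0.0, -0.3]
grip_width: 0.0601
grip_force: 0.0
```

```bash
python3 - <<'E'
from go import *
delta(*dock(-65,0,0,du=-1.5))
E
```

```text
t 21.7667 pos [ 0.541  -0.255   0.0228] q [-0.426  0.788  1.264 -0.17   1.399 -2.027] grip 0.0601 F [-0.8  0.  -0.3]
 turn first (tool): [-0.0002  0.0009  0.0001]  then shift mm in new tool axes: [ 0.1 -0.1 -0.3]  shift in current axes: [ 0.1 -0.1 -0.3]
```

>>> {"name": "carry_out", "arguments": {
  "plan": [
    [[0, 0, -5, 0, 0, 0, 60], [0, 0, -10, 0, 0, 0, 60], [0, 0, -15, 0, 0, 0, 60], [0, 0, -15, 0, 0, 0, 60], [0, 0, -15, 0, 0, 0, 60], [0, 0, -15, 0, 0, 0, 60], [0, 0, -15, 0, 0, 0, 60], [0, 0, -15, 0, 0, 0, 60], [0, 0, -15, 0, 0, 0, 60], [0, 0, -15, 0, 0, 0, 60], [0, 25, -10, 0, 0, 0, 60], [0, 25, 0, 0, 0, 0, 60], [0, 25, 0, 0, 0, 0, 60], [0, 25, 0, 0, 0, 0, 60], [0, 25, 0, 0, 0, 0, 60], [0, 25, 0, 0, 0, 0, 60], [0, 25, 0, 0, 0, 0, 60], [0, 20, 0, 0, 0, 0, 60], [0, 0, 0, 0, 0, 0, 60], [0, 0, 0, 0, 0, 0, 60]]
  ]
}}

```text
time_s: 23.43
ee_pos: [0.574, -0.0559, 0.1601]
eef_rot: [-3.141, -0.347, -3.055]
force: [0.2, -0.9, -0.2]
grip_width: 0.06
grip_force: 0.0
```

```bash
python3 - <<'E'
from lampfit import *
from station import optics
o=telemetry.get_obs(); print(o["ee_pos"],o["time_s"])
t=optics.camera("top"); s=optics.camera("side"); pickle.dump({"top":t,"side":s},open("cams6.pkl","wb"))
p,Rt=dock(-65,0,0); v=dict(ee_pos=p,eef_rot=Rt.as_euler('xyz'))
Ed=[((-38,-15,22),(60,-15,22)),((-38,15,22),(60,15,22)),((-35,-15,0),(35,-15,0)),((65,-13,22),(65,13,22)),((-20,-13,22),(-20,13,22)),((20,-13,22),(20,13,22)),((20,-15,2),(20,-15,20)),((-20,-15,2),(-20,-15,20))]
for w in(2,4):
    print("side");_,pls=lampfit(s,v,E_=Ed,w=w); print("top");lampfit(t,v,E_=[Ed[i] for i in(0,1,3,4,5)],w=w,free=(1,0,0,1))
a=crop(t["pixels"],360,165,66,95,6); b=crop(s["pixels"],305,270,66,95,6)
cv2.imwrite("pics/final.png",np.hstack([a,b])[...,::-1])
E
```

```text
[ 0.57400632 -0.05586164  0.16007511] 23.4333
side
du,dn,pitch,dv [-0.44  3.62 -1.87  0.  ] rms 0.61 edges [0, 1, 2, 3, 4, 5, 6, 7] per-edge res [-1.34 -0.14  0.63 -0.32 -0.28  0.41  0.65 -0.15]
top
du,dn,pitch,dv [ 2.02 -3.84  0.    3.25] rms 0.63 edges [0, 1, 2, 3, 4] per-edge res [-1.  1.  0.  0.  0.]
side
du,dn,pitch,dv [-0.57  3.81 -1.6   0.  ] rms 0.65 edges [0, 1, 2, 3, 4, 5, 6, 7] per-edge res [-1.44 -0.24  0.77 -0.39 -0.26  0.37  0.55 -0.06]
top
du,dn,pitch,dv [ 2.02  3.86 -0.    3.25] rms 0.63 edges [0, 1, 2, 3, 4] per-edge res [-1.  1. -0. -0. -0.]
```

View pics/final.png

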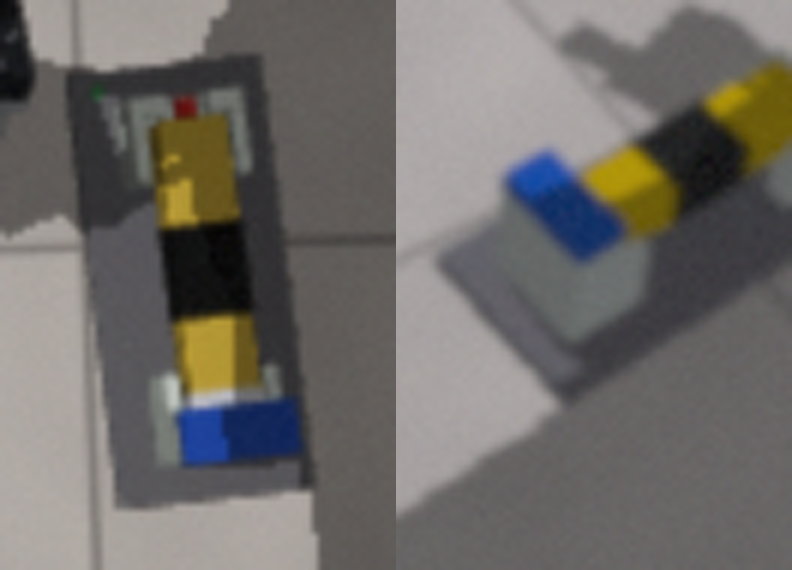

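The top view shows the lens under the blue lip at (240,430), the button in its slot at (185,105), and the body between the side walls. The lateral check agrees to within 1 mm. The cameras don't pin the height well enough, so I'll confirm it by lightly touching the lamp's top with the shut fingertips. It should be at z = 0.052.

>>> {"name": "carry_out", "arguments": {
  "plan": [
    [[0, 0, 0, 0, -0.0873, 0, 30], [0, 0, 0, 0, -0.0873, 0, 10], [0, 0, 0, 0, -0.0873, 0, 0], [0, 0, 0, 0, -0.0873, 0, 0], [0, 0, 0, 0, 0, 0, 0], [0, 0, 0, 0, 0, 0, 0]]
  ]
}}

```text
time_s: 24.03
ee_pos: [0.5734, -0.0576, 0.16]
eef_rot: [-3.141, 0.0, -3.058]
force: [0.1, -0.9, 0.4]
grip_width: 0.0235
grip_force: 0.0
```

```bash
python3 - <<'E'
from go import *
for u in(35,):
    p=R.from_euler('z',CR[2]).apply([u/1000,0,.09])+[CR[0],CR[1],0]; delta(p,toolR(CR[2],0))
E
```

```text
t 24.0333 pos [ 0.5734 -0.0576  0.16  ] q [-1.630e-01  3.970e-01  1.499e+00 -1.000e-03  1.245e+00 -1.818e+00] grip 0.0235 F [ 0.1 -0.9  0.4]
 turn first (tool): [-0.0006  0.0003 -0.0013]  then shift mm in new tool axes: [   9.  -194.1   70. ]  shift in current axes: [   8.8 -194.1   70.1]
```

>>> {"name": "carry_out", "arguments": {
  "plan": [
    [[1, -15, 0, 0, 0, 0, 0], [1, -23, 0, 0, 0, 0, 0], [1, -23, 0, 0, 0, 0, 0], [1, -23, 0, 0, 0, 0, 0], [1, -23, 0, 0, 0, 0, 0], [1, -23, 0, 0, 0, 0, 0], [1, -23, 0, 0, 0, 0, 0], [1, -23, 0, 0, 0, 0, 0], [1, -18, 10, 0, 0, 0, 0], [0, 0, 15, 0, 0, 0, 0], [0, 0, 15, 0, 0, 0, 0], [0, 0, 15, 0, 0, 0, 0], [0, 0, 15, 0, 0, 0, 0], [0, 0, 12, 0, 0, 0, 0], [0, 0, 10, 0, 0, 0, 0], [0, 0, 5, 0, 0, 0, 0], [0, 0, 0, 0, 0, 0, 0], [0, 0, 0, 0, 0, 0, 0], [0, 0, 0, 0, 0, 0, 0], [0, 0, 0, 0, 0, 0, 0]]
  ]
}}

```text
time_s: 25.7
ee_pos: [0.5817, -0.2507, 0.063]
eef_rot: [-3.141, 0.002, -3.056]
force: [-0.6, -0.2, 0.3]
grip_width: 0.0008
grip_force: 0.0
```

>>> {"name": "carry_out", "arguments": {
  "plan": [
    [[0, 0, 1, 0, 0, 0, 0], [0, 0, 1, 0, 0, 0, 0], [0, 0, 1, 0, 0, 0, 0], [0, 0, 0, 0, 0, 0, 0], [0, 0, 0, 0, 0, 0, 0]]
  ]
}}

```text
time_s: 26.12
ee_pos: [0.5813, -0.2505, 0.0591]
eef_rot: [-3.141, 0.001, -3.056]
force: [0.3, -0.1, -0.8]
grip_width: 0.0003
grip_force: 0.0
```

>>> {"name": "carry_out", "arguments": {
  "plan": [
    [[0, 0, 1, 0, 0, 0, 0], [0, 0, 1, 0, 0, 0, 0], [0, 0, 1, 0, 0, 0, 0], [0, 0, 0, 0, 0, 0, 0], [0, 0, 0, 0, 0, 0, 0]]
  ]
}}

```text
time_s: 26.53
ee_pos: [0.5813, -0.2506, 0.056]
eef_rot: [-3.141, 0.001, -3.056]
force: [1.0, 1.3, -0.3]
grip_width: 0.0007
grip_force: 0.0
```

>>> {"name": "carry_out", "arguments": {
  "plan": [
    [[0, 0, 1, 0, 0, 0, 0], [0, 0, 1, 0, 0, 0, 0], [0, 0, 0, 0, 0, 0, 0], [0, 0, 0, 0, 0, 0, 0]]
  ]
}}

```text
time_s: 26.87
ee_pos: [0.5813, -0.2506, 0.0541]
eef_rot: [-3.141, 0.001, -3.056]
force: [0.4, -0.5, 0.3]
grip_width: 0.0004
grip_force: 0.0
```

>>> {"name": "carry_out", "arguments": {
  "plan": [
    [[0, 0, 1, 0, 0, 0, 0], [0, 0, 1, 0, 0, 0, 0], [0, 0, 0, 0, 0, 0, 0], [0, 0, 0, 0, 0, 0, 0]]
  ]
}}

```text
time_s: 27.2
ee_pos: [0.5814, -0.2506, 0.0523]
eef_rot: [-3.141, 0.001, -3.056]
force: [0.1, -0.2, 2.8]
grip_width: 0.0005
grip_force: 1.3
```

Contact came at z = 0.0523 m against the expected 0.052, so the lamp is fully down. Now I'll retract and hand in.

>>> {"name": "carry_out", "arguments": {
  "plan": [
    [[0, 0, -2, 0, 0, 0, 0], [0, 0, -8, 0, 0, 0, 0], [0, 0, -15, 0, 0, 0, 0], [0, 0, -20, 0, 0, 0, 0], [0, 0, -20, 0, 0, 0, 0], [0, 0, -20, 0, 0, 0, 0], [0, 0, -20, 0, 0, 0, 0], [0, 0, -10, 0, 0, 0, 0], [0, 0, 0, 0, 0, 0, 0], [0, 0, 0, 0, 0, 0, 0], [0, 0, 0, 0, 0, 0, 0], [0, 0, 0, 0, 0, 0, 0]]
  ]
}}

```text
time_s: 28.2
ee_pos: [0.5808, -0.2504, 0.1657]
eef_rot: [3.141, -0.001, -3.056]
force: [0.1, 0.1, 0.1]
grip_width: 0.0003
grip_force: 0.0
```

```bash
python3 -c "
from station import ctrl; print(ctrl.hand_in())"
```

```text
the job is handed in; nothing more can be done
None
```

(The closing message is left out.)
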